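# Tilt the white board until the canister slides to the stop rail and the owl stays

## Robot

A 6-joint arm with a two-finger parallel gripper is mounted at the origin on the work surface. World frame = base frame: x ahead of the robot, y to its left, z up, the work surface at z = 0. Lengths are in m, angles in rad, forces in N, time in s.
With the tool pointing down it reaches from about 0.3 to 0.825 m from the base axis. Payload 5.4 kg.
Tool frame: the origin (TCP) lies between the finger pads; the fingertips stand manip.tip_extent ahead of it and the grasp point (between the pads) lies 3 mm ahead of it (manip.tip_extent is the distance from the TCP to the fingertips, in m); z points along the fingers, y is the line along which they close (so a half turn about z gives the same grasp; the last joint's range is limited). The gripper opens to 92 mm and grips with 3 to 60 N. Pads are 20 mm wide; open, the fingers measure 128 mm over their backs; the gripper's body (75 mm by 189 mm) begins 69 mm behind the grasp point.
Start: joints at [-1.375, 0.158, 1.597, -0, 1.386, -0.21], TCP at [0.227, -0.528, 0.237] pointing down, gripper open.
Joint ranges: [-2.91, 2.91], [-0.94, 2.29], [0.18, 2.7], [-1.29, 4.43], [0.17, 2.64], [-3, 3]. Speed limits (rad/s): [2.57, 2.57, 3.14, 3.14, 3.14, 3.14].

## Interface

Orientations are given as a rotation vector (axis times angle).
In Python, from bench import manip gives the robot as it stands.
- The arm moves only by the shell command python3 -m inch 'ROWS'. ROWS is JSON, a list of rows, each an object with "jaw": the opening, from 0 (shut) to 1 (fully open); "travel": the shift along the tool's x, y, z in cm, a list of three; "rotation": the turn, a rotation vector about the tool's x, y, z in rad, a list of three. A call has 1 to 20 rows; each row shifts and turns the commanded pose from where the row before left it, along the tool's axes as they then stand; what a row does not reach is not made up. A row lasts 1/8 s, in which the tool goes at most 62.5 mm and 10.7 degrees, less where a joint would pass 70% of its speed; a pose out of reach is approached as far as the arm can. A call is refused whole if a number of a shift passes 6.25 or a number of a turn 0.188, either way. A call with a gripper value outside its range is refused whole. The fingers move at their own pace and stop on an object; the grip force is fixed at half the most. Time passes only in rows, so rows that do not move let the fingers close. It gives the time, the measured TCP pose, the force, the opening and the grip force at its end, in the units of the state.
- manip.read_state(): the state, without advancing time (a new reading comes with each control period).
- manip.read_camera(name): name is "scene" or "top" or "wrist"; returns a dict with "pixels" (420x560x3 uint8, red, green, blue), "fx", "fy", "cx", "cy" (pixels), "position" and "rotation" of the camera in the world. Camera axes: x right, y up, looking along -z (the intrinsics and any distortion apply to the point x, -y, -z); pixel columns grow to the right and rows downward; lengths in m; the calibration is good to about 2 mm. A picture is of the moment at which its call begins. There is no depth.
- manip.close_job(): hands the job in; it is judged then, once.
The state is a dict: "t": time; "joint_positions": joint angles; "qd": joint speeds; "tau": joint torques, N m; "ee_pos": TCP position; "tool_rot": TCP orientation; "ft_force": force on the tool from outside, world axes, zero at the start; "torque": the same for the moment, N m; "width": opening from 0.0 (shut) to 1.0 (fully open); "grasp_force": force on a finger pad.
Only numpy, scipy, OpenCV 4.12 (cv2) and the standard library are available. Lean on these libraries where they do the work, as an engineer would, in place of code of your own. Each camera call takes 0.05 s, during which the arm holds its last target. There are 200 camera calls.

## Task

Take the white tilting board by its wire handle and raise it slowly, just until the little steel canister starts to slide; hold it still at that angle until the canister has come to rest against the blue rail, and for two seconds more, then lower the board gently back flat and let go. The owl magnet on the same board, which grips better, must stay on the upper half, so do not tilt further than the canister needs; do not touch the canister or the owl.

Things in the scene. Friction and masses are not known exactly. Their poses are not given: they have to be found in the camera images.
- white_board (a joint): tilt of the white board, rad: 0 flat (start, lower stop), grows as its handle rises, to 0.9. Round white plastic disc 240 mm across, 14 mm thick, hinged at its far edge on a low fixed stand, a straight blue stop rail (22 mm high) across it near the hinge. The hinge is free: let go, the board falls flat. Lifting takes about 3 N at the handle. The bamboo board beside it is not part of the job.
- white_grip (a point): middle of the white board's grip bar: steel wire 10 mm thick, 90 mm long, level, parallel to the hinge, 47 mm above the table, 55 mm clear of the disc; it can turn between the fingers. Frame moves with the board: x down the slope to the hinge, y along the bar, z out of the face. In it: hinge axis x=310 z=-7, disc centre x=180, face z=7, rail's uphill side x=265 mm.
- canister: small round steel canister, toggle latch, orange seal, 44 mm across, 34 mm high, 90 g, upright on the white board's upper half; origin at the centre of its underside, z up. Starts 30 to 55 mm uphill of the disc's centre, 45 mm to one side; against the rail its centre is at x=243 mm in the white_grip frame. Starts to slide somewhere between 10 and 26 degrees of tilt, different each time.
- owl: brown ceramic owl magnet with white eyes, lying on its rubber back beside the canister on the white board's upper half, 56 x 46 mm, 14 mm thick, 80 g; origin at the centre of its underside, z up. Starts 30 to 55 mm uphill of the disc's centre. It begins to slide only at a tilt about 10 degrees or more beyond the canister's.
Not all that is in view belongs to the job. There is more than one size of the owl; the job needs the middle-sized.

How it is judged:
On the way, in this order (a step that is already met when the one before it is completed fails the run):
1. with the board tilted, the canister slides down past the board's middle (value of joint white_board above 0.17 rad and x of canister in the frame of white_grip above 0.18 m), for 0.02 s.
2. the canister rests against the blue rail while the board is held still at that tilt for 1 s (value of joint white_board above 0.17 rad and x of canister in the frame of white_grip above 0.231 m and velocity of joint white_board between -0.1 and 0.1 rad/s and linear speed of canister below 0.04 m/s), for 1 s.
At the end, for the whole second after the job is handed in: the white board lies flat again (within 0.04 rad), the canister stands upright against the blue rail (within 17 mm), the owl still lies on the upper half of the board (its centre uphill of the disc's centre), everything at rest and let go (value of joint white_board below 0.04 rad and x of canister in the frame of white_grip above 0.226 m and angle between canister's own z axis and vertical below 0.2 rad and linear speed of each of canister, owl below 0.03 m/s and x of owl in the frame of white_grip between 0.1 and 0.18 m and y of owl in the frame of white_grip between -0.09 and 0.09 m and angle between owl's own z axis and vertical below 0.9 rad); the robot touches nothing.
It fails at once if the owl slips down past the middle of the white board (x of owl in the frame of white_grip above 0.18 m).
It fails at once if the robot touches the canister or the owl (contact force between any of the arm, the fingers and canister above 0.3 N or contact force between any of the arm, the fingers and owl above 0.3 N).
It fails at once if the board is dropped: it falls faster than 2.5 rad/s (velocity of joint white_board below -2.5 rad/s).
It also fails if it takes over 67 s, if anything falls off the work surface, if the arm or the gripper's body presses on something with over 40 N, if the wrist force passes 120 N, or if a joint passes its speed limit or range.

## Working session

There is one attempt and no reset: what is moved stays moved. The work goes in short steps, Python scripts to look and compute and a shell command to move; the robot and the scene stay as the last step left them, time stands still between calls to the robot, and variables do not carry over. Pictures are saved under pics/ and viewed, at most 10 in all, crops included, and the job is handed in when it is done.

```bash
ls; mkdir -p pics; python3 - <<'E'
from bench import manip
import cv2,numpy as np
print(manip.tip_extent, manip.read_state())
for n in("scene","top"):
    c=manip.read_camera(n); cv2.imwrite(f"pics/{n}0.png",c["pixels"][...,::-1])
    print(n,c["fx"],c["fy"],c["cx"],c["cy"],c["position"],c["rotation"],[k for k in c])
E
```

```text
pics
0.022 {'t': 0.0, 'joint_positions': array([-1.37505235e+00,  1.59043652e-01,  1.59822867e+00,  4.47037074e-06,
        1.38618356e+00, -2.10109018e-01]), 'qd': array([ 0.00114498,  0.00077519, -0.00041155,  0.00035648, -0.00066556,
        0.00075701]), 'tau': array([-2.03348965e-03, -3.85567904e+01, -3.22112525e+01,  7.00659631e-02,
        3.80845426e-02, -1.26632917e-04]), 'ee_pos': array([ 0.22687273, -0.52771618,  0.23562369]), 'tool_rot': array([-3.07530557e+00, -6.32769262e-01, -2.79061485e-05]), 'ft_force': array([-0.17424638,  0.61020238,  0.41464405]), 'torque': array([ 0.00786926,  0.02587901, -0.00524027]), 'grasp_force': 0.0, 'width': 0.9983017992979807}
scene 539.5555454473431 539.5555454473431 275.67941402821845 210.7657955439915 [ 1.42158979 -0.14086958  0.82001767] [0.71024616 0.58072991 1.32678507] ['pixels', 'fx', 'fy', 'cx', 'cy', 'position', 'rotation']
top 486.1978559299216 486.1978559299216 288.388865441996 212.32473372222753 [ 0.46556739 -0.00219621  1.05602835] [ 0.09201265 -0.12886683 -1.592995  ] ['pixels', 'fx', 'fy', 'cx', 'cy', 'position', 'rotation']
```

View pics/scene0.png

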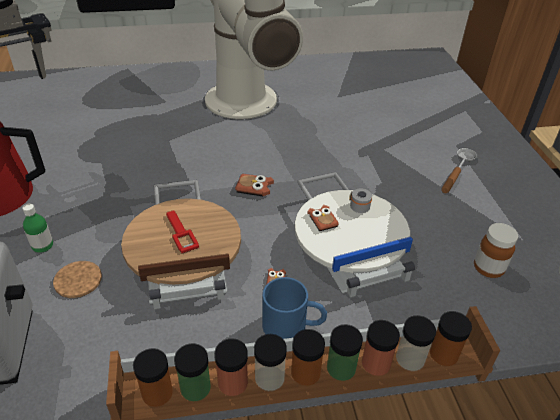

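View pics/top0.png

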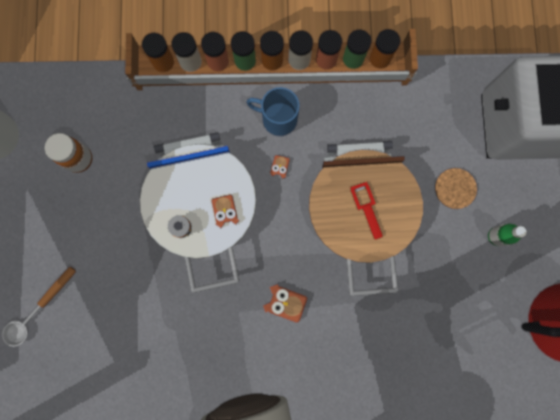

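The white board is at top-image (198,200), with its bar running from about (190,290) to (237,283), the canister at (179,227) and the owl at (225,210). The blue rail is at (189,157). The arm is clear of all of them.

```bash
cat > h.py <<'E'
from bench import manip
import cv2,numpy as np
from scipy.spatial.transform import Rotation as R
def cast(c,uv,z):
    uv=np.atleast_2d(uv).astype(float)
    d=np.c_[(uv[:,0]-c["cx"])/c["fx"],-(uv[:,1]-c["cy"])/c["fy"],-np.ones(len(uv))]
    d=R.from_rotvec(c["rotation"]).apply(d); p=np.array(c["position"])
    return p+d*((z-p[2])/d[:,2])[:,None]
def proj(c,P):
    q=R.from_rotvec(c["rotation"]).inv().apply(np.atleast_2d(P)-c["position"])
    return np.c_[c["cx"]-c["fx"]*q[:,0]/q[:,2],c["cy"]+c["fy"]*q[:,1]/q[:,2]]
def biggest(m):
    cs,_=cv2.findContours(m.astype(np.uint8),cv2.RETR_EXTERNAL,cv2.CHAIN_APPROX_NONE)
    return max(cs,key=cv2.contourArea)[:,0]
E
python3 - <<'E'
from h import *
c=manip.read_camera("top"); im=c["pixels"]; hsv=cv2.cvtColor(im,cv2.COLOR_RGB2HSV)
box=np.zeros(im.shape[:2],bool); box[130:265,130:265]=1
w=box&(hsv[...,2]>165)&(hsv[...,1]<50)
b=box&(hsv[...,0]>105)&(hsv[...,0]<130)&(hsv[...,1]>150)&(hsv[...,2]>60)
P=cast(c,cv2.convexHull(biggest(w))[:,0],.054)[:,:2]
(cx,cy),r=cv2.minEnclosingCircle(P.astype(np.float32)); print("disc",cx,cy,r)
B=cast(c,np.argwhere(b)[:,::-1],.072)[:,:2]
(rc,rs,ra)=cv2.minAreaRect(B.astype(np.float32));print("rail",rc,rs,ra)
vx=cv2.fitLine(B.astype(np.float32),cv2.DIST_L2,0,.01,.01).ravel();print(vx)
d=vx[:2]*np.sign(vx[1]); n=np.array([-d[1],d[0]]); n*=np.sign(-n[0]) # uphill, toward robot
g=np.array([cx,cy])+.180*n
print("bar dir",d,np.degrees(np.arctan2(d[1],d[0])),"grip",g)
print("proj grip ends",proj(c,[[*(g+s*.045*d),.047] for s in(-1,0,1)]))
cv2.imwrite("pics/crop1.png",cv2.resize(im[130:310,130:270,::-1],None,fx=3.3,fy=3.3,interpolation=cv2.INTER_CUBIC))
for n_,uv in(("can",(179,227)),("owl",(225,210))):
    p=cast(c,uv,.07)[0,:2]-g; print(n_,-p@n,p@d)
E
```

```text
disc 0.6367191076278687 0.15971189737319946 0.11846373975276947
rail (0.7252333164215088, 0.17783720791339874) (0.010392612777650356, 0.16628137230873108) 10.878334999084473
[ 0.18929777 -0.9819197   0.72487235  0.1785939 ]
bar dir [-0.18929777  0.9819197 ] 100.911804 grip [0.45997356 0.1256383 ]
proj grip ends [[236.98834787 280.72510856]
 [215.39942411 285.50834259]
 [193.71068569 290.31369153]]
can 0.13068847856215393 0.04616063018124332
owl 0.1451072169418819 -0.051749262304174946
```

View pics/crop1.png

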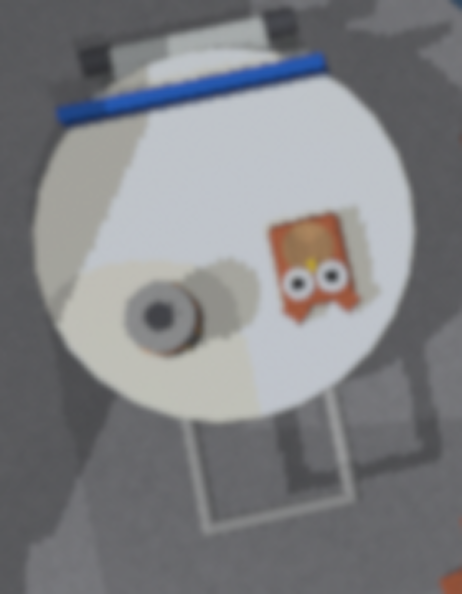

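Disc radius comes out at 118 mm against the given 120. The predicted bar ends (194,290) and (237,281) match those in the picture, so grip is about (0.460, 0.126, 0.047) with the hinge direction at azimuth 10.9°. The jaw has to be only partly open, because the inner finger goes into the 55 mm gap. Next I move above the bar and turn.

```bash
python3 -m inch '[{"jaw":0.45,"travel":[2.95,-3.17,0],"rotation":[0,0,0]},{"jaw":0.45,"travel":[2.95,-3.17,0],"rotation":[0,0,0]},{"jaw":0.45,"travel":[2.95,-3.17,0],"rotation":[0,0,0]},{"jaw":0.45,"travel":[2.95,-3.17,0],"rotation":[0,0,0]},{"jaw":0.45,"travel":[2.95,-3.17,0],"rotation":[0,0,0]},{"jaw":0.45,"travel":[2.95,-3.17,0],"rotation":[0,0,0]},{"jaw":0.45,"travel":[2.95,-3.17,0],"rotation":[0,0,0]},{"jaw":0.45,"travel":[2.95,-3.17,0],"rotation":[0,0,0]},{"jaw":0.45,"travel":[2.95,-3.17,0],"rotation":[0,0,0]},{"jaw":0.45,"travel":[2.95,-3.17,0],"rotation":[0,0,0]},{"jaw":0.45,"travel":[2.95,-3.17,0],"rotation":[0,0,0]},{"jaw":0.45,"travel":[2.95,-3.17,0],"rotation":[0,0,0]},{"jaw":0.45,"travel":[2.95,-3.17,0],"rotation":[0,0,0]},{"jaw":0.45,"travel":[2.95,-3.17,0],"rotation":[0,0,0]},{"jaw":0.45,"travel":[2.95,-3.17,0],"rotation":[0,0,0]},{"jaw":0.45,"travel":[2.95,-3.17,0],"rotation":[0,0,0]}]'
python3 -m inch '[{"jaw":0.45,"travel":[0,0,0],"rotation":[0,0,-0.169]},{"jaw":0.45,"travel":[0,0,0],"rotation":[0,0,-0.169]},{"jaw":0.45,"travel":[0,0,0],"rotation":[0,0,-0.169]},{"jaw":0.45,"travel":[0,0,0],"rotation":[0,0,-0.169]},{"jaw":0.45,"travel":[0,0,0],"rotation":[0,0,-0.169]},{"jaw":0.45,"travel":[0,0,0],"rotation":[0,0,-0.169]},{"jaw":0.45,"travel":[0,0,0],"rotation":[0,0,-0.169]},{"jaw":0.45,"travel":[0,0,0],"rotation":[0,0,-0.169]},{"jaw":0.45,"travel":[0,0,0],"rotation":[0,0,0]}]'
cat > pose.py <<'E'
from h import *
s=manip.read_state(); M=R.from_rotvec(s["tool_rot"]).as_matrix()
t=np.array([.460,.1256,.050]) # TCP target for grasp: 3 mm above bar centre
print("t",s["t"],"tcp",s["ee_pos"],"y az",np.degrees(np.arctan2(M[1,1],M[0,1])),"tilt",M[:,2],"to go cm",100*M.T@(t-s["ee_pos"]),s["width"])
E
python3 pose.py; python3 - <<'E'
from h import *
c=manip.read_camera("wrist"); cv2.imwrite("pics/w1.png",c["pixels"][...,::-1])
print(proj(c,[[.460+e*.045*-.189,.1256+e*.045*.982,.047] for e in(-1,0,1)]))
E
```

```text
t: 2.15
ee_pos: [0.4605, 0.1255, 0.2364]
tool_rot: [3.077, 0.633, -0.0]
ft_force: [0.4, 0.4, -0.4]
width: 0.445
grasp_force: 0.0
t: 3.28
ee_pos: [0.4602, 0.124, 0.2363]
tool_rot: [-2.006, -2.417, 0.001]
ft_force: [0.6, 0.4, 0.4]
width: 0.448
grasp_force: 0.0
t 3.275 tcp [0.46020995 0.12404516 0.23632533] y az 10.611487896203274 tilt [-5.52036410e-04 -6.20248647e-06 -9.99999848e-01] to go cm [1.54911141e-01 1.81272464e-02 1.86325409e+01] 0.4477889212890977
[[275.19334626 232.31534277]
 [275.03099265 195.70003859]
 [274.85616434 156.27133774]]
```

View pics/w1.png

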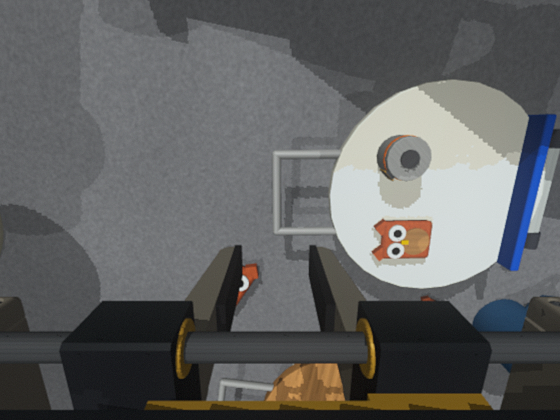

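The wrist view shows the bar at column 277, rows 153–232, against a prediction of 275 and 156–232, so it agrees within about 1 mm. I'll descend and close.

```bash
python3 -m inch '[{"jaw":0.45,"travel":[0.03,0.02,3],"rotation":[0,0,0]},{"jaw":0.45,"travel":[0.03,0.02,3],"rotation":[0,0,0]},{"jaw":0.45,"travel":[0.03,0.02,3],"rotation":[0,0,0]},{"jaw":0.45,"travel":[0.03,0.02,3],"rotation":[0,0,0]},{"jaw":0.45,"travel":[0.03,0,2.6],"rotation":[0,0,0]},{"jaw":0.45,"travel":[0,0,1.5],"rotation":[0,0,0]},{"jaw":0.45,"travel":[0,0,1.5],"rotation":[0,0,0]},{"jaw":0.45,"travel":[0,0,1.0],"rotation":[0,0,0]},{"jaw":0.45,"travel":[0,0,0],"rotation":[0,0,0]}]'
python3 pose.py
python3 -m inch '[{"jaw":0.25,"travel":[0,0,0],"rotation":[0,0,0]},{"jaw":0.15,"travel":[0,0,0],"rotation":[0,0,0]},{"jaw":0.05,"travel":[0,0,0],"rotation":[0,0,0]},{"jaw":0,"travel":[0,0,0],"rotation":[0,0,0]},{"jaw":0,"travel":[0,0,0],"rotation":[0,0,0]},{"jaw":0,"travel":[0,0,0],"rotation":[0,0,0]},{"jaw":0,"travel":[0,0,0],"rotation":[0,0,0]}]'
python3 - <<'E'
from h import *
s=manip.read_state(); print(s["tool_rot"],s["ee_pos"])
# per-degree arc steps in tool y (hinge dir), z(up => -z), from theta=0
th=np.radians(np.arange(0,31,1)); u=310*(1-np.cos(th))+7*np.sin(th); z=310*np.sin(th)+7*np.cos(th)-7
for a in range(0,30,1): print(a,"->",a+1,"y %.2f z %.2f cm"%((u[a+1]-u[a])/10,-(z[a+1]-z[a])/10))
E
cat > look.py <<'E'
from h import *
import sys
# canister/owl in the board frame: tilt from TCP height, ray onto the tilted face plane (canister top: +34mm, owl +14)
s=manip.read_state(); g=s["ee_pos"]-[0,0,.003]; Z0=float(open("z0").read())
th=np.arcsin(np.clip((g[2]-Z0)/.310,0,.9)); a=np.radians(10.9)
h=np.array([np.cos(a),np.sin(a),0]); ex=h*np.cos(th)-np.array([0,0,np.sin(th)]); ey=np.array([-np.sin(a),np.cos(a),0]); ez=np.cross(ex,ey)
hub=np.array([.460,.1256,Z0])+.310*h-np.array([0,0,.007])   # hinge axis
o=hub-.310*ex+.007*ez
def on(c,uv,zf):
    d=np.array([(uv[0]-c["cx"])/c["fx"],-(uv[1]-c["cy"])/c["fy"],-1]); d=R.from_rotvec(c["rotation"]).apply(d)
    p=c["position"]; q=p+d*((o+ez*zf-p)@ez)/(d@ez)-o
    return round(1000*q@ex),round(1000*q@ey)
c=manip.read_camera("scene"); im=c["pixels"]; hsv=cv2.cvtColor(im,cv2.COLOR_RGB2HSV)
# board area: hull polygon of the disc face
t=np.linspace(0,2*np.pi,60); disc=o+np.outer(.18+.115*np.cos(t),ex)+np.outer(.115*np.sin(t),ey)+.007*ez
m=np.zeros(im.shape[:2],np.uint8); cv2.fillPoly(m,[proj(c,disc).astype(np.int32)],1)
left=proj(c,[o+.18*ex+.007*ez])[0]
def cen(mask,n):
    k,l,st,ce=cv2.connectedComponentsWithStats(mask.astype(np.uint8))
    if k<2: return None
    i=1+np.argmax(st[1:,4]); return ce[i],st[i]
H,S,V=[hsv[...,i] for i in range(3)]
owl=cen((m>0)&((H<15)|(H>172))&(S>110)&(V>60)&(np.arange(560)[None]<left[0]+5),0)
dark=cen((m>0)&(V<130)&(S<110)&(np.arange(560)[None]>left[0]),0)
print("t %.2f tilt %.1f deg"%(s["t"],np.degrees(th)),"F",np.round(s["ft_force"],1),"w %.3f"%s["width"])
for n,b,zf in(("owl",owl,.021),("can",dark,.024)):
    if b is not None: print(n,np.round(b[0]),b[1][2:],"xy mm",on(c,b[0],zf))
if len(sys.argv)>1: cv2.imwrite("pics/"+sys.argv[1],cv2.resize(im[130:310,260:440,::-1],None,fx=3,fy=3,interpolation=cv2.INTER_CUBIC))
E
python3 -c "
from bench import manip; open('z0','w').write(str(manip.read_state()['ee_pos'][2]-.003))"
python3 look.py s1.png
```

```text
t: 4.45
ee_pos: [0.4606, 0.1256, 0.0502]
tool_rot: [-2.004, -2.418, 0.001]
ft_force: [0.4, -0.9, 0.1]
width: 0.451
grasp_force: 0.0
t 4.45 tcp [0.46059636 0.12563886 0.05015743] y az 10.693775027981753 tilt [-1.02557815e-03  1.04540233e-06 -9.99999474e-01] to go cm [ 0.00724481 -0.0593056   0.01580448] 0.45100218322695007
t: 5.32
ee_pos: [0.4611, 0.1256, 0.0509]
tool_rot: [2.004, 2.419, 0.0]
ft_force: [-2.6, -0.4, 4.9]
width: 0.098
grasp_force: 30.0
[2.00413261e+00 2.41903019e+00 1.58754468e-04] [0.46107431 0.1256313  0.05088583]
0 -> 1 y 0.02 z -0.54 cm
1 -> 2 y 0.03 z -0.54 cm
2 -> 3 y 0.04 z -0.54 cm
3 -> 4 y 0.05 z -0.54 cm
4 -> 5 y 0.05 z -0.54 cm
5 -> 6 y 0.06 z -0.54 cm
6 -> 7 y 0.07 z -0.54 cm
7 -> 8 y 0.08 z -0.53 cm
8 -> 9 y 0.09 z -0.53 cm
9 -> 10 y 0.10 z -0.53 cm
10 -> 11 y 0.11 z -0.53 cm
11 -> 12 y 0.12 z -0.53 cm
12 -> 13 y 0.13 z -0.53 cm
13 -> 14 y 0.14 z -0.52 cm
14 -> 15 y 0.15 z -0.52 cm
15 -> 16 y 0.16 z -0.52 cm
16 -> 17 y 0.17 z -0.52 cm
17 -> 18 y 0.17 z -0.51 cm
18 -> 19 y 0.18 z -0.51 cm
19 -> 20 y 0.19 z -0.51 cm
20 -> 21 y 0.20 z -0.50 cm
21 -> 22 y 0.21 z -0.50 cm
22 -> 23 y 0.22 z -0.50 cm
23 -> 24 y 0.23 z -0.49 cm
24 -> 25 y 0.24 z -0.49 cm
25 -> 26 y 0.24 z -0.48 cm
26 -> 27 y 0.25 z -0.48 cm
27 -> 28 y 0.26 z -0.47 cm
28 -> 29 y 0.27 z -0.47 cm
29 -> 30 y 0.28 z -0.46 cm
t 5.33 tilt 0.0 deg F [-2.6 -0.4  4.9] w 0.098
owl [323. 221.] [ 30  21 210] xy mm (163, -59)
can [360. 206.] [ 20  18 201] xy mm (148, 35)
```

View pics/s1.png

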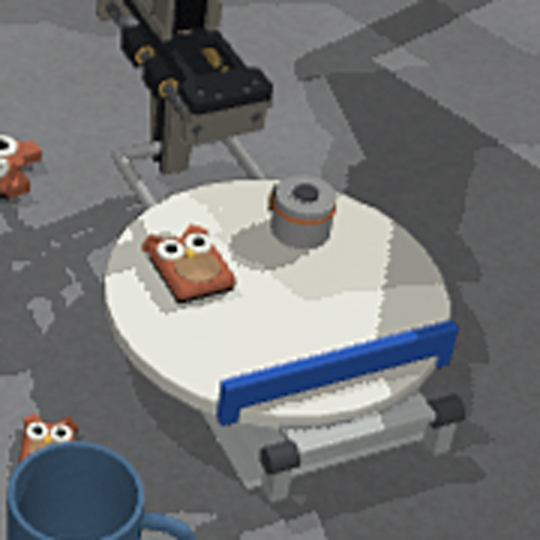

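The jaws hold the bar (width 0.098 ≈ 9 mm, 30 N). The owl is at (323,221), the canister at (360,206), and both are on the upper half. I'll raise to about 9° along the arc.

```bash
python3 -m inch '[{"jaw":0,"travel":[0,0.02,-0.54],"rotation":[0,0,0]},{"jaw":0,"travel":[0,0.03,-0.54],"rotation":[0,0,0]},{"jaw":0,"travel":[0,0.04,-0.54],"rotation":[0,0,0]},{"jaw":0,"travel":[0,0.05,-0.54],"rotation":[0,0,0]},{"jaw":0,"travel":[0,0.05,-0.54],"rotation":[0,0,0]},{"jaw":0,"travel":[0,0.06,-0.54],"rotation":[0,0,0]},{"jaw":0,"travel":[0,0.07,-0.54],"rotation":[0,0,0]},{"jaw":0,"travel":[0,0.08,-0.53],"rotation":[0,0,0]},{"jaw":0,"travel":[0,0.09,-0.53],"rotation":[0,0,0]},{"jaw":0,"travel":[0,0,0],"rotation":[0,0,0]},{"jaw":0,"travel":[0,0,0],"rotation":[0,0,0]}]'; python3 look.py; python3 pose.py
```

```text
t: 6.75
ee_pos: [0.4657, 0.1265, 0.0988]
tool_rot: [-2.004, -2.419, 0.0]
ft_force: [2.2, -0.7, -3.4]
width: 0.098
grasp_force: 30.0
t 6.75 tilt 8.9 deg F [ 2.2 -0.7 -3.4] w 0.098
owl [324. 214.] [ 31  24 222] xy mm (161, -59)
can [362. 198.] [ 21  23 192] xy mm (146, 34)
t 6.8 tcp [0.46565846 0.12654555 0.09881352] y az 10.714711207473902 tilt [-1.40567696e-04 -1.68843228e-05 -9.99999990e-01] to go cm [ 0.01224842 -0.57287052  4.88143298] 0.09856288413229361
```

```bash
python3 -m inch '[{"jaw":0,"travel":[0,0.05,-0.27],"rotation":[0,0,0]},{"jaw":0,"travel":[0,0.05,-0.26],"rotation":[0,0,0]},{"jaw":0,"travel":[0,0.05,-0.27],"rotation":[0,0,0]},{"jaw":0,"travel":[0,0,0],"rotation":[0,0,0]},{"jaw":0,"travel":[0,0,0],"rotation":[0,0,0]},{"jaw":0,"travel":[0,0,0],"rotation":[0,0,0]},{"jaw":0,"travel":[0,0,0],"rotation":[0,0,0]}]' >/dev/null; python3 look.py
```

```text
t 7.67 tilt 10.4 deg F [ 2.3 -0.7 -4.6] w 0.100
owl [325. 213.] [ 31  25 229] xy mm (161, -59)
can [362. 199.] [ 20  16 141] xy mm (150, 30)
```

```bash
python3 -m inch '[{"jaw":0,"travel":[0,0.05,-0.26],"rotation":[0,0,0]},{"jaw":0,"travel":[0,0.06,-0.27],"rotation":[0,0,0]},{"jaw":0,"travel":[0,0,0],"rotation":[0,0,0]},{"jaw":0,"travel":[0,0,0],"rotation":[0,0,0]},{"jaw":0,"travel":[0,0,0],"rotation":[0,0,0]},{"jaw":0,"travel":[0,0,0],"rotation":[0,0,0]}]' >/dev/null; python3 look.py
```

```text
t 8.47 tilt 11.4 deg F [ 2.7 -0.6 -4.9] w 0.098
owl [325. 212.] [ 31  26 227] xy mm (161, -59)
can [362. 196.] [ 22  23 202] xy mm (144, 32)
```

```bash
python3 -m inch '[{"jaw":0,"travel":[0,0.06,-0.26],"rotation":[0,0,0]},{"jaw":0,"travel":[0,0.06,-0.27],"rotation":[0,0,0]},{"jaw":0,"travel":[0,0,0],"rotation":[0,0,0]},{"jaw":0,"travel":[0,0,0],"rotation":[0,0,0]},{"jaw":0,"travel":[0,0,0],"rotation":[0,0,0]},{"jaw":0,"travel":[0,0,0],"rotation":[0,0,0]}]' >/dev/null; python3 look.py
```

```text
t 9.28 tilt 12.4 deg F [ 2.7  0.1 -3.7] w 0.100
owl [325. 212.] [ 30  25 233] xy mm (160, -59)
can [363. 196.] [ 22  18 183] xy mm (146, 33)
```

```bash
python3 -m inch '[{"jaw":0,"travel":[0,0.06,-0.26],"rotation":[0,0,0]},{"jaw":0,"travel":[0,0.07,-0.27],"rotation":[0,0,0]},{"jaw":0,"travel":[0,0,0],"rotation":[0,0,0]},{"jaw":0,"travel":[0,0,0],"rotation":[0,0,0]},{"jaw":0,"travel":[0,0,0],"rotation":[0,0,0]},{"jaw":0,"travel":[0,0,0],"rotation":[0,0,0]}]' >/dev/null; python3 look.py
```

```text
t 10.07 tilt 13.4 deg F [ 2.8  0.1 -4.3] w 0.101
owl [326. 211.] [ 31  25 225] xy mm (160, -59)
can [363. 195.] [ 22  24 192] xy mm (144, 32)
```

```bash
python3 -m inch '[{"jaw":0,"travel":[0,0.07,-0.26],"rotation":[0,0,0]},{"jaw":0,"travel":[0,0.07,-0.26],"rotation":[0,0,0]},{"jaw":0,"travel":[0,0,0],"rotation":[0,0,0]},{"jaw":0,"travel":[0,0,0],"rotation":[0,0,0]},{"jaw":0,"travel":[0,0,0],"rotation":[0,0,0]},{"jaw":0,"travel":[0,0,0],"rotation":[0,0,0]}]' >/dev/null; python3 look.py
```

```text
t 10.88 tilt 14.4 deg F [ 3.8 -0.  -4.9] w 0.095
owl [326. 210.] [ 31  26 227] xy mm (160, -59)
can [364. 194.] [ 23  19 186] xy mm (145, 32)
```

```bash
python3 -m inch '[{"jaw":0,"travel":[0,0.07,-0.26],"rotation":[0,0,0]},{"jaw":0,"travel":[0,0.08,-0.26],"rotation":[0,0,0]},{"jaw":0,"travel":[0,0,0],"rotation":[0,0,0]},{"jaw":0,"travel":[0,0,0],"rotation":[0,0,0]},{"jaw":0,"travel":[0,0,0],"rotation":[0,0,0]},{"jaw":0,"travel":[0,0,0],"rotation":[0,0,0]}]' >/dev/null; python3 look.py
```

```text
t 11.68 tilt 15.4 deg F [ 2.7 -0.4 -4.1] w 0.101
owl [326. 210.] [ 30  27 238] xy mm (160, -58)
can [363. 193.] [ 23  23 193] xy mm (143, 32)
```

```bash
python3 -m inch '[{"jaw":0,"travel":[0,0,0],"rotation":[0,0,0]},{"jaw":0,"travel":[0,0,0],"rotation":[0,0,0]},{"jaw":0,"travel":[0,0,0],"rotation":[0,0,0]}]' >/dev/null; python3 look.py s2.png
```

```text
t 12.10 tilt 15.4 deg F [ 1.3 -0.3 -4. ] w 0.097
owl [326. 210.] [ 30  27 238] xy mm (160, -58)
can [363. 193.] [ 23  23 194] xy mm (143, 32)
```

View pics/s2.png

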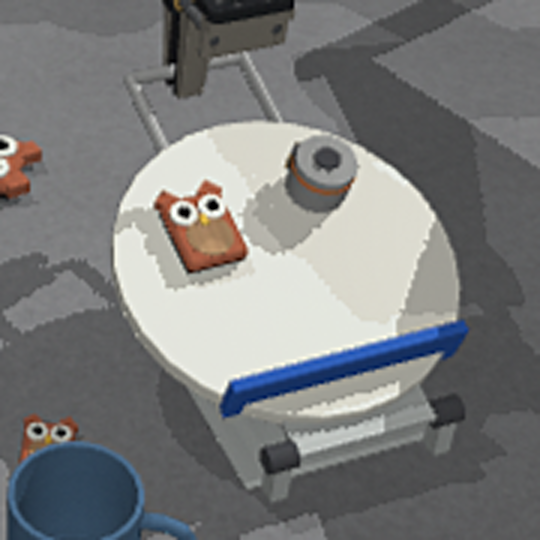

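At 15.4° neither object has moved: the canister is at crop (322,172) and the owl at (203,230). I'll keep raising in 1° steps.

```bash
python3 -m inch '[{"jaw":0,"travel":[0,0.08,-0.26],"rotation":[0,0,0]},{"jaw":0,"travel":[0,0.08,-0.26],"rotation":[0,0,0]},{"jaw":0,"travel":[0,0,0],"rotation":[0,0,0]},{"jaw":0,"travel":[0,0,0],"rotation":[0,0,0]},{"jaw":0,"travel":[0,0,0],"rotation":[0,0,0]},{"jaw":0,"travel":[0,0,0],"rotation":[0,0,0]}]' >/dev/null; python3 look.py
```

```text
t 12.90 tilt 16.4 deg F [ 1.1  0.4 -4.1] w 0.097
owl [326. 209.] [ 31  27 242] xy mm (159, -59)
can [364. 193.] [ 23  19 184] xy mm (145, 32)
```

```bash
python3 -m inch '[{"jaw":0,"travel":[0,0.08,-0.26],"rotation":[0,0,0]},{"jaw":0,"travel":[0,0.09,-0.26],"rotation":[0,0,0]},{"jaw":0,"travel":[0,0,0],"rotation":[0,0,0]},{"jaw":0,"travel":[0,0,0],"rotation":[0,0,0]},{"jaw":0,"travel":[0,0,0],"rotation":[0,0,0]},{"jaw":0,"travel":[0,0,0],"rotation":[0,0,0]}]' >/dev/null; python3 look.py
```

```text
t 13.70 tilt 17.4 deg F [ 1.  -0.3 -3.3] w 0.097
owl [327. 208.] [ 31  26 232] xy mm (159, -59)
can [364. 192.] [ 23  23 193] xy mm (143, 31)
```

```bash
python3 -m inch '[{"jaw":0,"travel":[0,0.09,-0.26],"rotation":[0,0,0]},{"jaw":0,"travel":[0,0.09,-0.25],"rotation":[0,0,0]},{"jaw":0,"travel":[0,0,0],"rotation":[0,0,0]},{"jaw":0,"travel":[0,0,0],"rotation":[0,0,0]},{"jaw":0,"travel":[0,0,0],"rotation":[0,0,0]},{"jaw":0,"travel":[0,0,0],"rotation":[0,0,0]}]' >/dev/null; python3 look.py
```

```text
t 14.50 tilt 18.4 deg F [-0.7 -1.  -2.9] w 0.094
owl [327. 208.] [ 30  27 232] xy mm (159, -59)
can [366. 194.] [ 24  24 189] xy mm (151, 31)
```

```bash
python3 -m inch '[{"jaw":0,"travel":[0,0.09,-0.26],"rotation":[0,0,0]},{"jaw":0,"travel":[0,0.09,-0.25],"rotation":[0,0,0]},{"jaw":0,"travel":[0,0,0],"rotation":[0,0,0]},{"jaw":0,"travel":[0,0,0],"rotation":[0,0,0]},{"jaw":0,"travel":[0,0,0],"rotation":[0,0,0]},{"jaw":0,"travel":[0,0,0],"rotation":[0,0,0]}]' >/dev/null; python3 look.py
```

```text
t 15.30 tilt 19.4 deg F [-2.7  1.  -2.6] w 0.094
owl [327. 207.] [ 31  28 240] xy mm (159, -59)
can [378. 220.] [ 23  24 185] xy mm (212, 30)
```

The canister started to slide at about 18.4° and is now on its way down, with the tilt at 19.4°. I'll hold here.

```bash
python3 -m inch '[{"jaw":0,"travel":[0,0,0],"rotation":[0,0,0]},{"jaw":0,"travel":[0,0,0],"rotation":[0,0,0]},{"jaw":0,"travel":[0,0,0],"rotation":[0,0,0]},{"jaw":0,"travel":[0,0,0],"rotation":[0,0,0]},{"jaw":0,"travel":[0,0,0],"rotation":[0,0,0]},{"jaw":0,"travel":[0,0,0],"rotation":[0,0,0]},{"jaw":0,"travel":[0,0,0],"rotation":[0,0,0]},{"jaw":0,"travel":[0,0,0],"rotation":[0,0,0]}]' >/dev/null; python3 look.py s3.png
```

```text
t 16.35 tilt 19.4 deg F [-3.7 -0.8 -1.8] w 0.096
owl [327. 207.] [ 31  28 240] xy mm (159, -59)
can [384. 238.] [ 19  18 102] xy mm (253, 25)
```

View pics/s3.png

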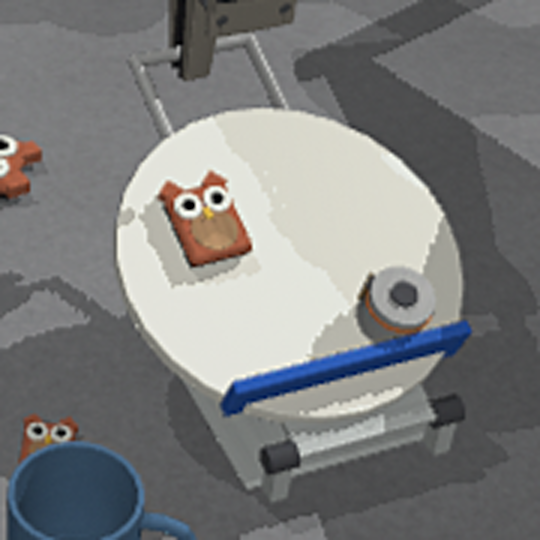

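The canister stands against the rail at crop (398,300), and the owl has not moved. I'll hold 2.5 s more.

```bash
python3 -m inch '[{"jaw":0,"travel":[0,0,0],"rotation":[0,0,0]},{"jaw":0,"travel":[0,0,0],"rotation":[0,0,0]},{"jaw":0,"travel":[0,0,0],"rotation":[0,0,0]},{"jaw":0,"travel":[0,0,0],"rotation":[0,0,0]},{"jaw":0,"travel":[0,0,0],"rotation":[0,0,0]},{"jaw":0,"travel":[0,0,0],"rotation":[0,0,0]},{"jaw":0,"travel":[0,0,0],"rotation":[0,0,0]},{"jaw":0,"travel":[0,0,0],"rotation":[0,0,0]},{"jaw":0,"travel":[0,0,0],"rotation":[0,0,0]},{"jaw":0,"travel":[0,0,0],"rotation":[0,0,0]},{"jaw":0,"travel":[0,0,0],"rotation":[0,0,0]},{"jaw":0,"travel":[0,0,0],"rotation":[0,0,0]},{"jaw":0,"travel":[0,0,0],"rotation":[0,0,0]},{"jaw":0,"travel":[0,0,0],"rotation":[0,0,0]},{"jaw":0,"travel":[0,0,0],"rotation":[0,0,0]},{"jaw":0,"travel":[0,0,0],"rotation":[0,0,0]},{"jaw":0,"travel":[0,0,0],"rotation":[0,0,0]},{"jaw":0,"travel":[0,0,0],"rotation":[0,0,0]},{"jaw":0,"travel":[0,0,0],"rotation":[0,0,0]},{"jaw":0,"travel":[0,0,0],"rotation":[0,0,0]}]' >/dev/null; python3 look.py; python3 pose.py
```

```text
t 18.90 tilt 19.4 deg F [-4.8 -0.6 -1.7] w 0.098
owl [327. 207.] [ 31  28 239] xy mm (159, -59)
can [384. 238.] [ 19  18 102] xy mm (253, 25)
t 18.95 tcp [0.48028514 0.12934693 0.15388196] y az 10.714049851570104 tilt [-2.21044490e-04  1.93775375e-05 -9.99999975e-01] to go cm [ 8.33016107e-03 -2.06059067e+00  1.03886369e+01] 0.09891594597622426
```

At rest. Now I'll lower gently along the same arc.

```bash
python3 -m inch '[{"jaw":0,"travel":[0,-0.09,0.26],"rotation":[0,0,0]},{"jaw":0,"travel":[0,-0.18,0.51],"rotation":[0,0,0]},{"jaw":0,"travel":[0,-0.17,0.51],"rotation":[0,0,0]},{"jaw":0,"travel":[0,-0.17,0.52],"rotation":[0,0,0]},{"jaw":0,"travel":[0,-0.16,0.52],"rotation":[0,0,0]},{"jaw":0,"travel":[0,-0.15,0.52],"rotation":[0,0,0]},{"jaw":0,"travel":[0,-0.14,0.52],"rotation":[0,0,0]},{"jaw":0,"travel":[0,-0.13,0.53],"rotation":[0,0,0]},{"jaw":0,"travel":[0,-0.12,0.53],"rotation":[0,0,0]},{"jaw":0,"travel":[0,-0.11,0.53],"rotation":[0,0,0]},{"jaw":0,"travel":[0,-0.10,0.53],"rotation":[0,0,0]},{"jaw":0,"travel":[0,-0.09,0.53],"rotation":[0,0,0]},{"jaw":0,"travel":[0,-0.08,0.53],"rotation":[0,0,0]},{"jaw":0,"travel":[0,-0.07,0.54],"rotation":[0,0,0]},{"jaw":0,"travel":[0,-0.06,0.54],"rotation":[0,0,0]},{"jaw":0,"travel":[0,-0.05,0.54],"rotation":[0,0,0]},{"jaw":0,"travel":[0,-0.05,0.54],"rotation":[0,0,0]},{"jaw":0,"travel":[0,-0.04,0.5],"rotation":[0,0,0]},{"jaw":0,"travel":[0,-0.02,0.3],"rotation":[0,0,0]},{"jaw":0,"travel":[0,0,0],"rotation":[0,0,0]}]'; python3 pose.py; python3 look.py
```

```text
t: 21.45
ee_pos: [0.4613, 0.1257, 0.0589]
tool_rot: [2.004, 2.419, 0.001]
ft_force: [-2.3, 0.3, -2.4]
width: 0.097
grasp_force: 30.0
t 21.45 tcp [0.46130074 0.1257114  0.058937  ] y az 10.710360185637553 tilt [ 7.83279849e-04  1.44341251e-04 -9.99999683e-01] to go cm [ 0.01323097 -0.13059053  0.89359645] 0.09693549037236181
t 21.45 tilt 1.5 deg F [-2.3  0.3 -2.4] w 0.097
owl [323. 220.] [ 31  22 213] xy mm (163, -59)
can [383. 237.] [ 24  20 147] xy mm (250, 32)
```

```bash
python3 -m inch '[{"jaw":0,"travel":[0,-0.01,0.25],"rotation":[0,0,0]},{"jaw":0,"travel":[0,-0.01,0.25],"rotation":[0,0,0]},{"jaw":0,"travel":[0,0,0.2],"rotation":[0,0,0]},{"jaw":0,"travel":[0,0,0.1],"rotation":[0,0,0]},{"jaw":0,"travel":[0,0,0],"rotation":[0,0,0]},{"jaw":0,"travel":[0,0,0],"rotation":[0,0,0]}]'; python3 pose.py; python3 look.py
```

```text
t: 22.25
ee_pos: [0.4611, 0.1257, 0.0515]
tool_rot: [2.004, 2.419, 0.001]
ft_force: [-3.7, 1.3, 5.7]
width: 0.096
grasp_force: 30.0
t 22.25 tcp [0.46108278 0.12566981 0.05146909] y az 10.718038387563483 tilt [ 5.96110772e-04  4.32718287e-05 -9.99999821e-01] to go cm [ 0.01328788 -0.10777433  0.14684408] 0.09635286569363788
t 22.25 tilt 0.1 deg F [-3.7  1.3  5.7] w 0.096
owl [323. 221.] [ 30  21 211] xy mm (163, -59)
can [382. 238.] [ 24  20 141] xy mm (250, 32)
```

The board is on its stop (force now +5.7 N upward). I'll open partway, wait, then rise straight up.

```bash
python3 -m inch '[{"jaw":0.15,"travel":[0,0,0],"rotation":[0,0,0]},{"jaw":0.25,"travel":[0,0,0],"rotation":[0,0,0]},{"jaw":0.35,"travel":[0,0,0],"rotation":[0,0,0]},{"jaw":0.45,"travel":[0,0,0],"rotation":[0,0,0]},{"jaw":0.45,"travel":[0,0,0],"rotation":[0,0,0]},{"jaw":0.45,"travel":[0,0,0],"rotation":[0,0,0]},{"jaw":0.45,"travel":[0,0,-0.5],"rotation":[0,0,0]},{"jaw":0.45,"travel":[0,0,-1],"rotation":[0,0,0]},{"jaw":0.45,"travel":[0,0,-2],"rotation":[0,0,0]},{"jaw":0.45,"travel":[0,0,-2.5],"rotation":[0,0,0]},{"jaw":0.45,"travel":[0,0,-3],"rotation":[0,0,0]},{"jaw":0.45,"travel":[0,0,-3],"rotation":[0,0,0]},{"jaw":0.45,"travel":[0,0,-3],"rotation":[0,0,0]},{"jaw":0.45,"travel":[0,0,0],"rotation":[0,0,0]},{"jaw":0.45,"travel":[0,0,0],"rotation":[0,0,0]}]'; python3 - <<'E'
from h import *
c=manip.read_camera("scene"); cv2.imwrite("pics/end.png",c["pixels"][...,::-1])
E
```

```text
t: 24.18
ee_pos: [0.4602, 0.1256, 0.2003]
tool_rot: [-2.004, -2.419, 0.001]
ft_force: [-0.4, -0.2, -0.4]
width: 0.447
grasp_force: 0.0
```

View pics/end.png

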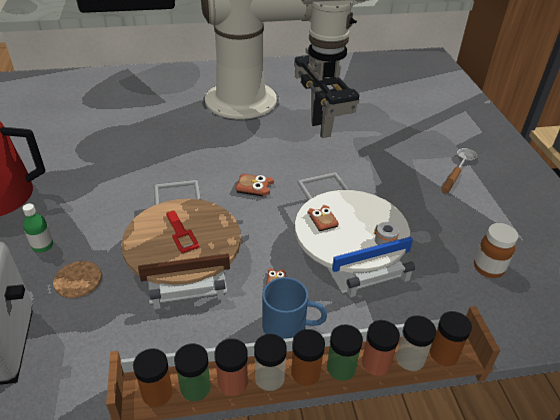

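The board lies flat with the canister upright against the rail at (386,235). The owl is still on the upper half at (323,217), and the gripper is clear.

```bash
python3 -c "
from bench import manip; print(manip.close_job())"
```

```text
the job is handed in; nothing more can be done
None
```

I raised the board to about 19.4°, where the canister slid to the blue rail. I held it there about 3.5 s, then lowered it flat and let go, with the owl still on the upper half. The job was handed in at about 24 s, and no verdict was shown.

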